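# Uncap the sample jar on the inspection stage

## Robot

A 6-joint arm with a two-finger parallel gripper is mounted at the origin on the work surface. World frame = base frame: x ahead of the robot, y to its left, z up, the work surface at z = 0. Lengths are in m, angles in degrees, forces in N, time in s.
With the tool pointing down it reaches from about 0.35 to 0.725 m from the base axis. Payload 6 kg.
Tool frame: the origin (TCP) lies on the front face of the gripper's body, between the roots of the fingers; the fingertips stand 73 mm ahead of it and the grasp point (between the pads) lies 54 mm ahead of it; x points along the fingers, y is the direction in which the jaws open and shut, and the axes are right-handed (so a half turn about x gives the same grasp; the last joint's range is limited). The gripper opens to 85 mm and grips with 20 to 120 N. Pads are 22 mm wide; open, the fingers measure 114 mm over their backs; the gripper's body (76 mm by 85 mm) begins 54 mm behind the grasp point. The pads swing forward as they close: fully open they stand 13 mm farther back than shut.
Start: joints at [19.12, 2.303, 4.859, 0, -92.561, -19.12], TCP at [0.6, 0, 0.304] pointing down, gripper open.
Joint ranges: [-146.85, 146.85], [-73.84, 115.35], [-62.03, 85.46], [-188.31, 113.3], [-161.28, -10.13], [-171.36, 171.36]. Speed limits (degrees/s): [147.25, 147.25, 172.46, 180, 180, 180].

## Interface

Orientations are given as [roll, pitch, yaw] about the fixed x, y, z axes, in that order (R = Rz(yaw) Ry(pitch) Rx(roll)).
In Python, from workcell import r gives the robot as it stands.
- The arm moves only by the tool drive_tool, never from a script. Its argument "motion" is a list of rows, each a list of 4 numbers: the shift along the tool's x, y, z in units of 200 mm (1.0 is 200 mm), then the turn about the tool's x in units of 90 degrees (1.0 is 90 degrees). In form: [[dx, dy, dz, twist], ...]. A call has 1 to 8 rows; each row is the pose to reach, as a shift and turn from the pose commanded when the call began, along the tool's axes at that moment; what a row does not reach only later rows make up. A row lasts 1/8 s, in which the tool goes at most 62.5 mm and 10.7 degrees, less where a joint would pass 70% of its speed; a pose out of reach is approached as far as the arm can. A call with a number of a shift or a turn outside -1 to 1 is refused whole. A call with a gripper value outside its range is refused whole. "claw" is the opening, from 0 (shut) to 1 (fully open), set as the call begins (left out, the last holds). The fingers move at their own pace and stop on an object; "force" is the grip in N (left out, the last holds). Time passes only in rows, so rows that repeat a pose let the fingers close. It gives the time, the measured TCP pose, the force and the opening at its end, in the units of the state.
- r.observe(): the state, without advancing time (a new reading comes with each control period).
- r.snapshot(name): name is "scene" or "side" or "wrist"; returns a dict with "frame" (420x560x3 uint8, red, green, blue), "fov_y" (degrees; the focal length in pixels is half the picture's height over the tangent of half this angle, whatever the lens; pixels are square), "cx", "cy" (the principal point, pixels), "rvec" (rotation vector, rad) and "tvec" (3), from world to camera coordinates, as OpenCV has them. Camera axes: x right, y down, z forward; pixel columns grow to the right and rows downward; lengths in m; the calibration is good to about 2 mm. A picture is of the moment at which its call begins. There is no depth.
- r.hand_in(): hands the job in, once; it reports no verdict.
The state is a dict: "clock": time; "joint_pos": joint angles; "qvel": joint speeds; "joint_torque": joint torques, N m; "tool_pos": TCP position; "ee_rot": TCP orientation; "ft_force": force on the tool from outside, world axes, zero at the start; "wrist_torque": the same for the moment, N m; "width": opening from 0.0 (shut) to 1.0 (fully open).
Only numpy, scipy, OpenCV 4.12 (cv2) and the standard library are available. Lean on these libraries where they do the work, as an engineer would, in place of code of your own. Each camera call takes 0.05 s, during which the arm holds its last target.

## Task

On the desk's inspection stage, slide the clear guard fully open by its orange handle and leave it open, then unscrew the tight black cap (counter-clockwise seen from above) from the square jar, which the stage's recess keeps from turning; stop turning once the thread lets go, about a quarter turn, and leave the jar standing down in its recess. The job ends holding: finish with the cap still gripped, level and still, centred over the jar with its lower edge about 2 cm above the jar's neck and touching nothing but the gripper. Do not disturb the mug, the lens or the computer mouse.

Things in the scene. Friction and masses are not known exactly. Their poses are not given: they have to be found in the camera images.
- stage: inspection stage fixed to the desk: grey base plate 190 x 360 x 12 mm with a square aluminium recess for the jar (inside 64 mm, walls 8 mm thick and 20 mm high) and the guard's two rails. Origin on the desk surface (underside of the plate) below the centre of the recess; the plate reaches from -80 to +280 mm along its own y, the guard opens toward its +y. z is up.
- guard (a joint): slide of the clear guard along the stage's +y, in m: 0 = shut, over the jar; 0.18 = fully open, at the end stop. Starts up to 0.03 open. About 2 N of friction; stays where left. The guard is a bridge of clear plastic with blue edges, 171 mm (stage x) by 120 mm (stage y), top 120 mm above the desk, open at both y ends, centred over the jar when shut; open, it leaves the jar free from above.
- guard_handle (a point): centre of the top face of the guard's orange handle: an upright fin on the guard's top, 70 mm long along the stage's x, 14 mm thick along y (pinch it across these 14 mm), 40 mm tall; this point is 160 mm above the desk.
- jar: amber glass jar, about 0.4 kg: square body 60 x 60 x 48 mm, low shoulder to 52 mm, round neck 37 mm in diameter up to 71 mm. Loose, but standing in the stage's recess (2 mm play each side) with its axes along the stage's. Origin at the centre of its underside, 12 mm above the desk; z is up.
- jar_neck (a point): centre of the top of the jar's neck, 71 mm above its underside (83 mm above the desk). Coarse thread on the neck: the cap rises 3 mm per 60 degrees turned counter-clockwise from above (positive yaw) and lets go after 0.8 to 1.15 rad; then it lifts straight off. On from there it turns free to about 2.3 rad. Clockwise is blocked.
- cap: black ribbed screw cap, 58 mm diameter, 36 mm tall, about 0.17 kg. Origin at the centre of its lower edge, z up; screwed tight this is 57 mm above the jar's underside (69 mm above the desk; cap top at 105 mm). A sprung sealing disc inside makes it stiff to turn (some tenths of a N m), easing as it rises; grip it firmly. Pulled up before the thread lets go, it lifts the jar.
- cap_mark (a point): outer part of the white line on the cap's top, 25 mm from the cap's axis along its own x, 36 mm above its lower edge. At the start it points 0 to 0.2 rad counter-clockwise (from above) from the jar's x axis.
- lens: loose black lens barrel, 48 mm diameter, 48 mm tall, upright; origin at its underside. Leave alone.
- mouse: loose grey computer mouse, 105 x 60 x 30 mm; origin at its underside. Leave alone.
- mug: loose blue mug, 76 mm diameter, 85 mm tall; origin at its underside. Leave alone.

How it is judged (in metres and radians):
On the way, in this order (a step that is already met when the one before it is completed fails the run):
1. the guard is fully open while the cap is still screwed on the jar (value of joint guard above 0.165 m and z of cap in the frame of jar below 0.063 m), for 0.2 s.
2. the cap is unscrewed: gripped and clear of the neck, with the jar still down in its recess (contact force between the fingers and cap above 1 N and z of cap in the frame of jar above 0.073 m and z of jar in the frame of stage below 0.016 m), for 0.2 s.
At the end, for the whole second after the job is handed in: Guard open at least 165 mm. Cap gripped, touching nothing else, still, level within 0.2 rad, lower edge 6 to 45 mm above the neck, axis within 15 mm of the jar's, white line 30 to 150 degrees counter-clockwise of the jar's x axis. Jar still and upright in its recess, raised under 3 mm (value of joint guard above 0.165 m and contact force between the fingers and cap above 1 N and contact force between cap and jar below 0.2 N and contact force between cap and stage below 0.2 N and z of cap in the frame of jar between 0.077 and 0.116 m and horizontal distance between cap and jar below 0.015 m and angle between cap's own z axis and vertical below 0.2 rad and y of cap_mark in the frame of jar above 0.0125 m and linear speed of each of cap, jar below 0.02 m/s and z of jar in the frame of stage below 0.015 m and angle between jar's own z axis and vertical below 0.08 rad); the arm keeps its last pose, push and grip.
It fails at once if the jar is lifted by 8 mm or more (z of jar in the frame of stage above 0.02 m).
It fails at once if the lens, mouse or mug is moved by more than 20 mm (distance of any of lens, mouse, mug from where it was at the start of the episode above 0.02 m).
It also fails if it takes over 51 s, if anything falls off the work surface, if the arm or the gripper's body presses on something with over 40 N, if the wrist force passes 120 N, or if a joint passes its speed limit or range.

## Working session

There is one attempt and no reset: what is moved stays moved. The work goes in short steps, Python scripts to look and compute and a tool call to move; the robot and the scene stay as the last step left them, time stands still between calls to the robot, and variables do not carry over. Pictures are saved under pics/ and viewed, and the job is handed in when it is done.

Besides the shell and the picture viewer there is one more tool, called after "Request:" by a JSON object that holds its "method" and its "body", one argument or row to a line. drive_tool: Moves the arm, as the interface text tells. Shifts and turns lie within -1 to 1; 1 stands for 200 mm of shift or 90 degrees of turn. Its arguments: {"type":"object","properties":{"motion":{"type":"array","items":{"type":"array","items":{"type":"number","minimum":-1,"maximum":1}}},"claw":{"type":"number"},"force":{"type":"number"}},"required":["motion"]}

```bash
ls; mkdir -p pics
python3 - <<'E'
from workcell import r
import cv2
print(r.observe())
for n in ("scene","side","wrist"):
    s=r.snapshot(n); cv2.imwrite(f"pics/{n}0.png",s["frame"][:,:,::-1])
    print(n,s["fov_y"],s["cx"],s["cy"],s["rvec"],s["tvec"])
E
```

```text
pics
{'clock': 0.0, 'joint_pos': array([ 1.91188295e+01,  2.34049803e+00,  4.80081338e+00, -2.76411846e-02,
       -9.25619619e+01, -1.91198690e+01]), 'qvel': array([ 0.00832241,  0.01375466, -0.14116202,  0.0564529 , -0.00284262,
       -0.00739182]), 'joint_torque': array([-7.27207535e-04, -3.68200672e+01,  3.47413230e+01,  6.93227157e+00,
       -5.48646509e-03, -9.47124363e-06]), 'tool_pos': array([5.99795859e-01, 8.71751867e-05, 3.02842321e-01]), 'ee_rot': array([  93.92036841,   89.89466916, -176.07946   ]), 'ft_force': array([0.60998846, 0.27419788, 0.6811345 ]), 'wrist_torque': array([-0.00454748, -0.03068512, -0.00376593]), 'width': 1.0021496675522341}
scene 52.08331872328507 275.4776996126398 211.1361920687172 [ 2.09108164  0.8734658  -0.40236923] [-0.35766446 -0.14933963  1.61351316]
side 45.988479841520984 276.5686714797916 200.0524860350519 [ 2.17508829 -0.80800072  0.37660273] [-0.4178354   0.28869593  1.08556665]
wrist 64.14208751421815 281.6399956598066 210.15933376853724 [1.28066854e-03 3.09972524e+00 5.04987983e-01] [ 0.59984644 -0.04003028  0.38022623]
```

View pics/scene0.png

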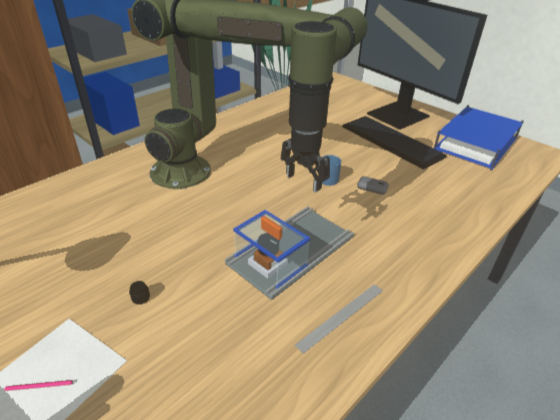

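View pics/side0.png

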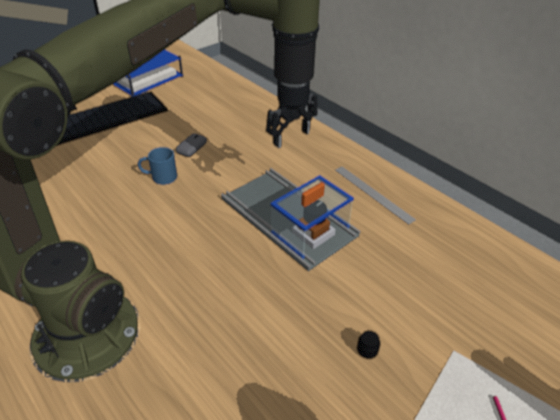

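View pics/wrist0.png

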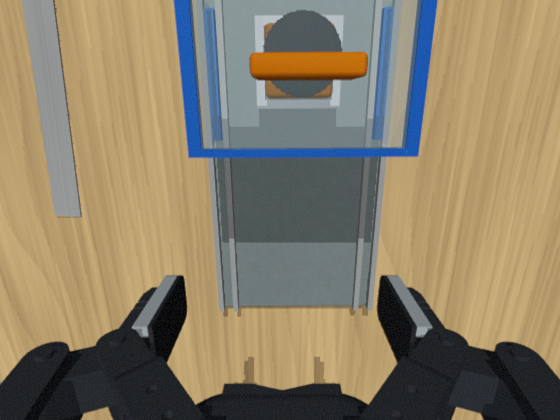

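The wrist view shows the guard's handle at about (309,65), with the plate's open end at row ~308. The mug and mouse lie beyond the plate's +y end, and the lens is far off to the other side. I'll zoom in next.

Run:
```python
import cv2
a=cv2.imread("pics/scene0.png")[190:310,210:370]; cv2.imwrite("pics/scene0z.png",cv2.resize(a,None,fx=5,fy=5,interpolation=cv2.INTER_CUBIC))
a=cv2.imread("pics/side0.png")[160:280,210:370]; cv2.imwrite("pics/side0z.png",cv2.resize(a,None,fx=5,fy=5,interpolation=cv2.INTER_CUBIC))
a=cv2.imread("pics/wrist0.png")[0:330,170:450]; cv2.imwrite("pics/wrist0z.png",cv2.resize(a,None,fx=1.8,fy=1.8,interpolation=cv2.INTER_CUBIC))
```

```text
(no output)
```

View pics/scene0z.png

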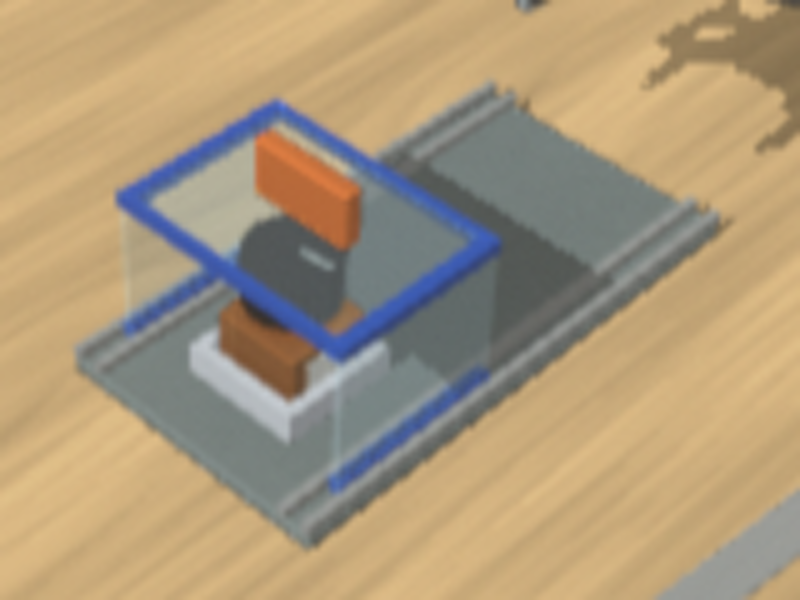

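View pics/side0z.png

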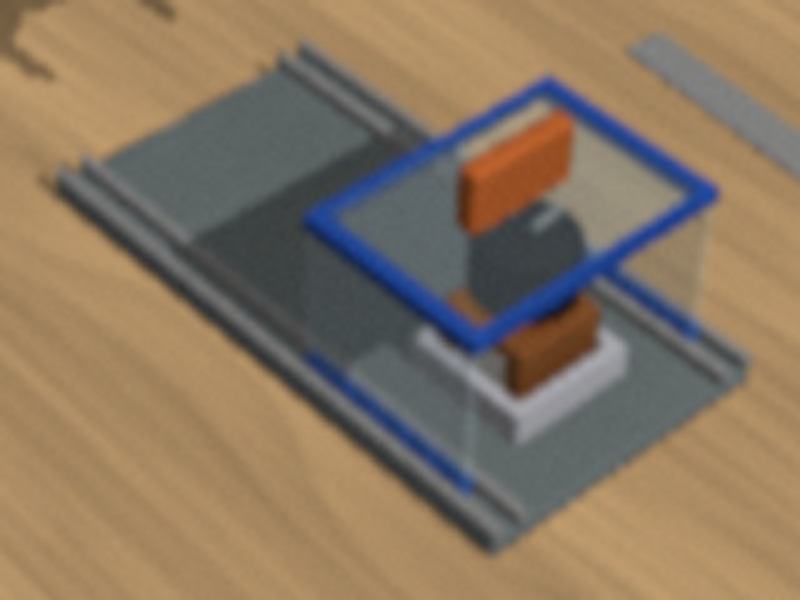

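View pics/wrist0z.png

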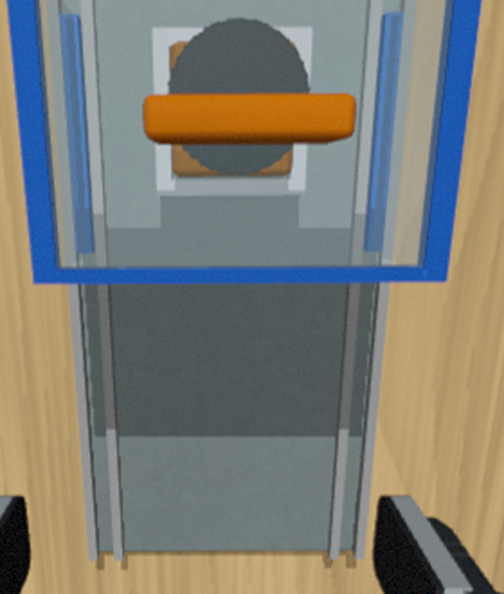

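```bash
cat > h.py <<'E'
import numpy as np, cv2
from scipy.spatial.transform import Rotation as R
def K(s):
    f=s["frame"].shape[0]/2/np.tan(np.radians(s["fov_y"]/2)); return np.array([[f,0,s["cx"]],[0,f,s["cy"]],[0,0,1]])
def proj(s,P): return cv2.projectPoints(np.array(P,float).reshape(-1,3),np.array(s["rvec"],float),np.array(s["tvec"],float),K(s),None)[0].reshape(-1,2)
def st2w(p,P): # p=x,y,yaw
    return R.from_euler('z',p[2]).apply(np.array(P,float).reshape(-1,3))+[p[0],p[1],0]
def ray(s,uv,z):
    Rm=cv2.Rodrigues(np.array(s["rvec"],float))[0]; c=-Rm.T@np.ravel(s["tvec"])
    d=Rm.T@np.linalg.inv(K(s))@np.array([uv[0],uv[1],1]); return c+d*(z-c[2])/d[2]
E
cat > fit.py <<'E'
from h import *
from workcell import r
from scipy.optimize import least_squares
S={n:r.snapshot(n) for n in("scene","side","wrist")}
off={"scene":(210,190,5),"side":(210,160,5),"wrist":(170,0,1.8)}
obs=[("scene",95,-80,0,0,308,548),("scene",-95,-80,0,0,78,367),
("scene",-85.5,-60,120,1,118,197),("scene",-85.5,60,120,1,278,100),("scene",85.5,60,120,1,502,243),("scene",85.5,-60,120,1,340,358),
("scene",40,-40,32,0,290,412),("scene",-40,-40,32,0,190,347),("scene",40,40,32,0,388,345),("scene",40,-40,12,0,290,442),
("side",-95,-80,0,0,493,552),("side",95,-80,0,0,748,378),
("side",-85.5,-60,120,1,478,350),("side",85.5,-60,120,1,718,192),("side",85.5,60,120,1,550,77),("side",-85.5,60,120,1,305,217),
("side",-40,-40,32,0,517,408),("side",40,-40,32,0,628,348),("side",-40,40,32,0,417,332),("side",-40,-40,12,0,517,440),
("wrist",85.5,60,120,1,34,283),("wrist",-85.5,60,120,1,447,281),("wrist",40,-40,32,0,152,28),("wrist",-40,-40,32,0,313,28)]
def res(p):
    o=[]
    for n,x,y,z,g,u,v in obs:
        ox,oy,k=off[n]; P=st2w(p,[x/1e3,y/1e3+g*p[3],z/1e3])
        o.append(proj(S[n],P)[0]-[ox+(u+.5)/k-.5,oy+(v+.5)/k-.5])
    return np.ravel(o)
from itertools import product
for names in (("scene","side","wrist"),("scene",),("side",),("wrist",)):
    idx=[i for i,o in enumerate(obs) if o[0] in names]
    f=lambda p: res(p).reshape(-1,2)[idx].ravel()
    b=min((least_squares(f,[.6,-.1,y,.01],loss='soft_l1') for y in (-2,0,1.5,3)),key=lambda q:q.cost)
    print(names,b.x.round(4),b.cost); print(f(b.x).reshape(-1,2).round(1).tolist())
E
python3 fit.py
```

```text
('scene', 'side', 'wrist') [ 0.5843 -0.1128  0.0041  0.0114] 11.014086891895131
[[-0.1, 1.2], [-0.8, 0.6], [-0.1, -0.6], [-0.6, 0.1], [-0.8, -0.3], [0.2, -1.2], [-0.3, 1.2], [-0.2, -0.6], [0.4, 0.1], [-0.3, 0.3], [0.2, 1.5], [0.7, 0.4], [-0.6, -1.4], [0.5, -0.8], [0.4, -0.3], [0.7, -0.5], [0.7, 1.9], [0.5, -0.7], [-0.7, 0.3], [0.3, 0.9], [1.3, -0.2], [-1.8, -0.2], [0.3, 1.2], [-0.1, 0.7]]
('scene',) [ 0.5847 -0.1113 -0.0038  0.0097] 2.5315819228673506
[[0.0, 1.0], [-0.2, 0.2], [0.0, -0.7], [-0.3, 0.1], [-0.8, -0.0], [-0.0, -1.0], [0.1, 1.0], [0.3, -0.9], [0.9, 0.0], [0.0, 0.1]]
('side',) [ 0.5838 -0.1108  0.0106  0.0086] 3.951063791442352
[[-0.1, 1.2], [0.0, -0.1], [-0.2, -1.1], [0.5, -0.8], [0.2, -0.1], [0.8, -0.0], [0.2, 1.5], [-0.2, -1.1], [-1.4, 0.0], [-0.2, 0.6]]
('wrist',) [ 0.5843 -0.1135  0.0041  0.0122] 1.8213179078572335
[[1.2, -0.1], [-1.9, -0.1], [0.3, 0.2], [-0.1, -0.2]]
```

```bash
cat > go.py <<'E'
from h import *
from workcell import r
import sys
o=r.observe(); T=R.from_euler('xyz',o["ee_rot"],degrees=True)
print(o["clock"],o["tool_pos"].round(4),o["joint_pos"].round(1),o["ft_force"].round(2),o["wrist_torque"].round(2),round(o["width"],3))
print(T.as_matrix().round(3))
if len(sys.argv)>1:
    t=np.array([float(a) for a in sys.argv[1:4]]); print((T.inv().apply(t-o["tool_pos"])/0.2).round(4))
E
python3 go.py 0.584 -0.101 0.303
```

```text
0.3 [0.5999 0.     0.3035] [ 19.1   2.3   4.8  -0.  -92.6 -19.1] [-0.19 -0.73  0.05] [-0.    0.02 -0.07] 0.999
[[-0.001 -1.    -0.   ]
 [-0.    -0.     1.   ]
 [-1.     0.001 -0.   ]]
[ 0.0028  0.0797 -0.5052]
```

Request:
{"method": "drive_tool", "body": {
  "motion": [
    [0, 0.04, -0.2, 0.11],
    [0, 0.08, -0.4, 0.23],
    [0, 0.08, -0.505, 0.35],
    [0, 0.08, -0.505, 0.47],
    [0, 0.08, -0.505, 0.58],
    [0, 0.08, -0.505, 0.7],
    [0, 0.08, -0.505, 0.82],
    [0, 0.08, -0.505, 0.93]
  ],
  "claw": 0.7
}}

```text
clock: 1.3
tool_pos: [0.584, -0.101, 0.3038]
ee_rot: [174.4, 90.0, -179.6]
ft_force: [0.0, -0.2, -0.2]
width: 0.702
```

Request:
{"method": "drive_tool", "body": {
  "motion": [
    [0, 0, 0, 0.07],
    [0, 0, 0, 0.07],
    [0, 0, 0, 0.07]
  ]
}}

```text
clock: 1.68
tool_pos: [0.584, -0.101, 0.3038]
ee_rot: [-168.7, 90.0, -168.6]
ft_force: [0.4, -0.4, -0.1]
width: 0.698
```

```bash
python3 go.py 0.584 -0.101 0.203
python3 - <<'E'
from workcell import r
import cv2
for n in ("side","wrist"):
    s=r.snapshot(n); cv2.imwrite(f"pics/{n}1.png",s["frame"][:,:,::-1])
E
```

```text
1.675 [ 0.584  -0.101   0.3038] [  9.6   1.2   3.7   0.  -92.5 -99.4] [ 0.38 -0.44 -0.14] [ 0. -0.  0.] 0.698
[[-0.    -0.002  1.   ]
 [-0.     1.     0.002]
 [-1.    -0.    -0.   ]]
[ 5.041e-01 -1.000e-04  2.000e-04]
```

View pics/wrist1.png

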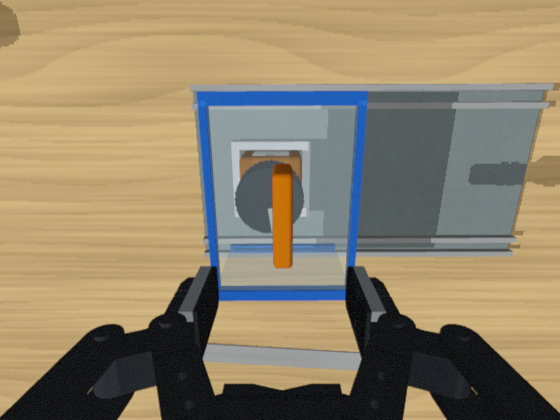

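View pics/side1.png

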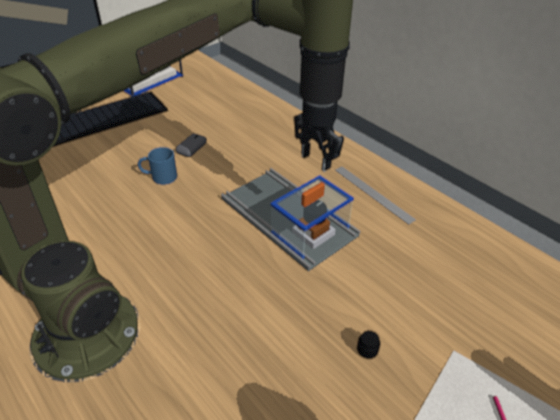

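Wrist view: the orange fin (col ~283) sits midway between the fingers (200 and 365). I'll check this numerically with the calibration.

Run:
```python
from h import *
from workcell import r
s=r.snapshot("wrist")
print(s["rvec"],s["tvec"])
f=s["frame"].astype(int); m=(f[:,:,0]>200)&(f[:,:,1]>60)&(f[:,:,1]<140)&(f[:,:,2]<60)
ys,xs=np.nonzero(m); print(xs.min(),xs.max(),ys.min(),ys.max())
for row in (190,220,250):
    c=np.nonzero(m[row])[0]; print(row,c.min(),c.max(),ray(s,((c.min()+c.max())/2,row),.16).round(4), ray(s,(c.min(),row),.16).round(4), ray(s,(c.max(),row),.16).round(4))
for v in (ys.min(),ys.max()): print(ray(s,(283,v),.16).round(4))
```

```text
[-2.04330139 -2.0454995  -0.33371263] [ 0.10320571 -0.59495898  0.19307005]
273 280 179 259
190 274 279 [ 0.5601 -0.1058  0.16  ] [ 0.5601 -0.1075  0.16  ] [ 0.5601 -0.1042  0.16  ]
220 276 276 [ 0.5811 -0.1063  0.16  ] [ 0.5811 -0.1063  0.16  ] [ 0.5811 -0.1063  0.16  ]Traceback (most recent call last):
  File "<stdin>", line 8, in <module>
    return umr_minimum(a, axis, None, out, keepdims, initial, where)
ValueError: zero-size array to reduction operation minimum which has no identity
```

Request:
{"method": "drive_tool", "body": {
  "motion": [
    [0.15, 0, 0, 0],
    [0.3, 0, 0, 0],
    [0.42, 0, 0, 0],
    [0.5, 0, 0, 0],
    [0.5, 0, 0, 0],
    [0.5, 0, 0, 0]
  ]
}}

```text
clock: 2.58
tool_pos: [0.5844, -0.1011, 0.2052]
ee_rot: [-12.4, 89.9, -12.4]
ft_force: [0.6, 0.8, 0.8]
width: 0.697
```

Request:
{"method": "drive_tool", "body": {
  "motion": [
    [0, 0, 0, 0],
    [0, 0, 0, 0],
    [0, 0, 0, 0],
    [0, 0, 0, 0],
    [0, 0, 0, 0],
    [0, 0, 0, 0]
  ],
  "claw": 0,
  "force": 30
}}

```text
clock: 3.32
tool_pos: [0.5841, -0.101, 0.2044]
ee_rot: [-13.5, 90.0, -13.5]
ft_force: [-0.3, -0.2, 5.3]
width: 0.161
```

```bash
python3 go.py
python3 - <<'E'
from workcell import r
import cv2
s=r.snapshot("side"); cv2.imwrite(f"pics/side2.png",cv2.resize(s["frame"][100:280,200:400,::-1],None,fx=3,fy=3))
s=r.snapshot("wrist"); cv2.imwrite(f"pics/wrist2.png",s["frame"][:,:,::-1])
E
```

```text
3.325 [ 0.5841 -0.101   0.2044] [  9.6   1.8  -6.    0.  -82.1 -99.5] [-0.34 -0.2   5.31] [0.33 0.32 0.2 ] 0.161
[[ 0.001 -0.     1.   ]
 [-0.     1.     0.   ]
 [-1.    -0.     0.001]]
```

View pics/side2.png

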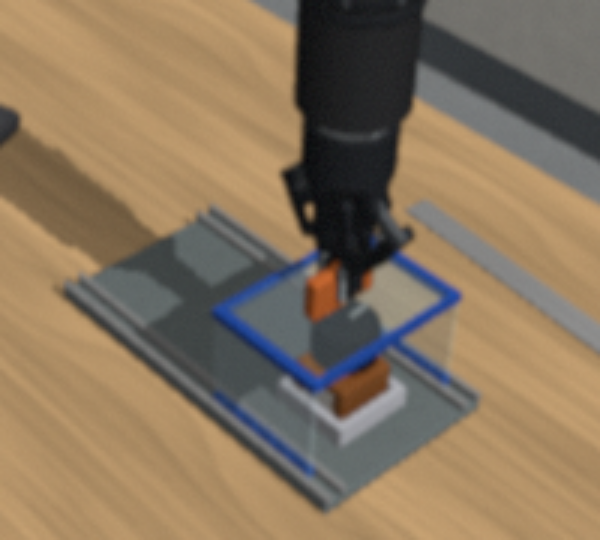

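View pics/wrist2.png

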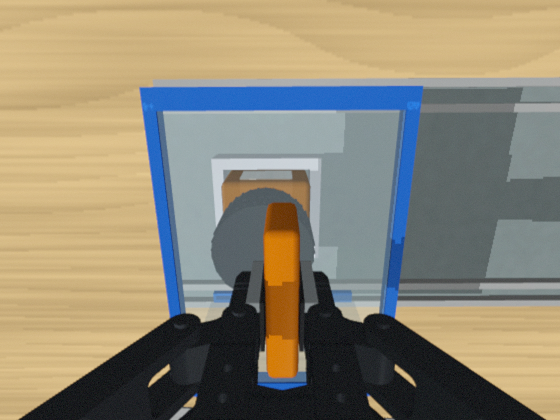

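The fin is pinched (opening 13.7 mm), so I'll slide it along +y.

Request:
{"method": "drive_tool", "body": {
  "motion": [
    [0, 0.02, 0, 0],
    [0, 0.07, 0, 0],
    [0, 0.14, 0, 0],
    [0, 0.21, 0, 0],
    [0, 0.28, 0, 0],
    [0, 0.35, 0, 0],
    [0, 0.42, 0, 0],
    [0, 0.48, 0, 0]
  ]
}}

```text
clock: 4.42
tool_pos: [0.5837, -0.0046, 0.2044]
ee_rot: [-109.5, 89.9, -109.5]
ft_force: [-1.9, -1.6, 6.1]
width: 0.157
```

Request:
{"method": "drive_tool", "body": {
  "motion": [
    [0, 0.07, 0, 0],
    [0, 0.14, 0, 0],
    [0, 0.2, 0, 0],
    [0, 0.25, 0, 0],
    [0, 0.29, 0, 0],
    [0, 0.32, 0, 0],
    [0, 0.32, 0, 0]
  ]
}}

```text
clock: 5.3
tool_pos: [0.5834, 0.0599, 0.2044]
ee_rot: [176.6, 89.9, 176.6]
ft_force: [-5.0, 1.1, 7.0]
width: 0.154
```

Request:
{"method": "drive_tool", "body": {
  "motion": [
    [0, 0.01, 0, 0],
    [0, 0.02, 0, 0],
    [0, 0.03, 0, 0],
    [0, 0.03, 0, 0]
  ]
}}

```text
clock: 5.8
tool_pos: [0.5834, 0.0653, 0.2044]
ee_rot: [-151.4, 89.9, -151.3]
ft_force: [-4.8, -0.1, 6.8]
width: 0.159
```

Request:
{"method": "drive_tool", "body": {
  "motion": [
    [0, 0.005, 0, 0],
    [0, 0.01, 0, 0],
    [0, 0.015, 0, 0],
    [0, 0.015, 0, 0]
  ]
}}

```text
clock: 6.3
tool_pos: [0.5834, 0.0679, 0.2044]
ee_rot: [-134.3, 89.9, -134.3]
ft_force: [-3.6, -2.6, 7.1]
width: 0.156
```

```bash
python3 go.py
python3 - <<'E'
from workcell import r
import cv2
s=r.snapshot("scene"); cv2.imwrite(f"pics/scene3.png",cv2.resize(s["frame"][170:310,210:370,::-1],None,fx=4,fy=4))
s=r.snapshot("wrist"); cv2.imwrite(f"pics/wrist3.png",s["frame"][:,:,::-1])
s=r.snapshot("side"); cv2.imwrite(f"pics/side3.png",cv2.resize(s["frame"][140:280,210:370,::-1],None,fx=5,fy=4))
E
```

```text
6.3 [0.5834 0.0679 0.2044] [  26.2    1.1   -6.8    0.   -82.2 -116.2] [-3.62 -2.56  7.08] [-0.77  1.36  0.22] 0.156
[[-0.001 -0.     1.   ]
 [-0.001  1.    -0.   ]
 [-1.    -0.001 -0.001]]
```

View pics/scene3.png

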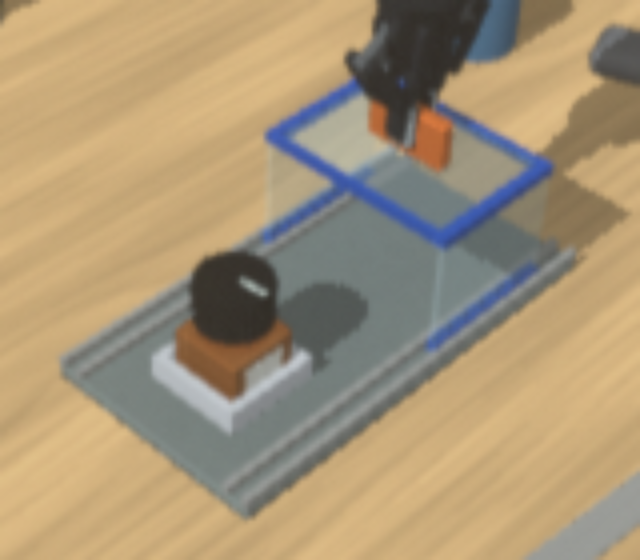

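View pics/side3.png

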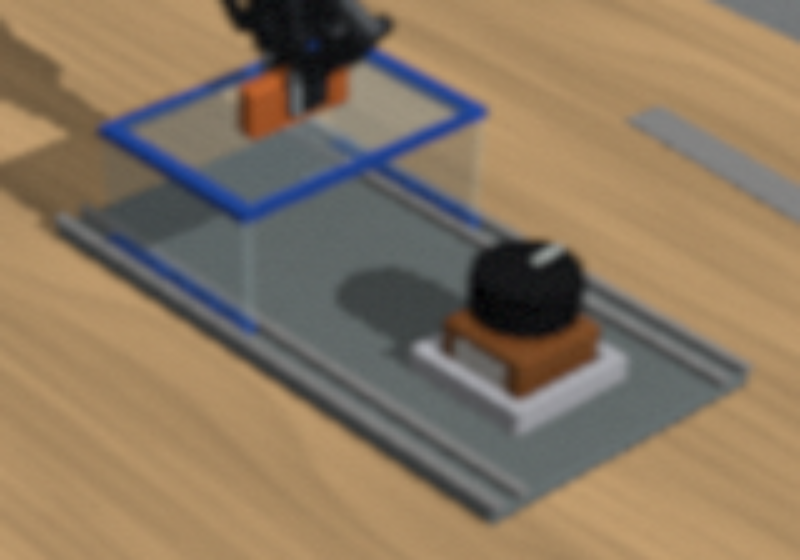

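The guard now stands clear of the jar. I'll feel for the end stop.

Request:
{"method": "drive_tool", "body": {
  "motion": [
    [0, 0.007, 0, 0],
    [0, 0.015, 0, 0],
    [0, 0.015, 0, 0]
  ]
}}

```text
clock: 6.82
tool_pos: [0.5834, 0.0683, 0.2044]
ee_rot: [-108.7, 89.7, -108.8]
ft_force: [-2.5, -13.3, 6.5]
width: 0.159
```

```bash
python3 go.py
```

```text
6.825 [0.5834 0.0683 0.2044] [  26.3    1.2   -6.8    0.2  -82.3 -116.5] [ -2.53 -13.26   6.48] [-3.94  0.78  0.28] 0.159
[[-0.002  0.002  1.   ]
 [-0.006  1.    -0.002]
 [-1.    -0.006 -0.002]]
```

The end stop is felt (13 N), so the guard is at 0.18. I'll relax the push, release the fin and rise.

Request:
{"method": "drive_tool", "body": {
  "motion": [
    [0, -0.012, 0, 0],
    [0, -0.015, 0, 0]
  ]
}}

```text
clock: 7.08
tool_pos: [0.5834, 0.0678, 0.2044]
ee_rot: [-145.3, 89.9, -145.3]
ft_force: [-4.9, -1.1, 6.3]
width: 0.157
```

Request:
{"method": "drive_tool", "body": {
  "motion": [
    [0, 0, 0, 0],
    [0, 0, 0, 0],
    [0, 0, 0, 0],
    [0, 0, 0, 0]
  ],
  "claw": 1
}}

```text
clock: 7.58
tool_pos: [0.5839, 0.0682, 0.2036]
ee_rot: [-172.8, 90.0, -172.8]
ft_force: [-0.3, 0.4, -0.6]
width: 0.983
```

Request:
{"method": "drive_tool", "body": {
  "motion": [
    [-0.15, 0, 0, 0],
    [-0.35, 0, 0, 0],
    [-0.5, 0, 0, 0],
    [-0.5, 0, 0, 0],
    [-0.5, 0, 0, 0]
  ]
}}

```text
clock: 8.2
tool_pos: [0.5838, 0.0682, 0.303]
ee_rot: [170.0, 89.9, 170.0]
ft_force: [-0.3, -0.1, 0.3]
width: 0.997
```

```bash
python3 go.py 0.584 -0.142 0.304
```

```text
8.2 [0.5838 0.0682 0.303 ] [  26.2    0.5    2.9   -0.   -92.5 -116.2] [-0.35 -0.1   0.29] [-0.01  0.03 -0.01] 0.997
[[-0.001  0.     1.   ]
 [ 0.     1.    -0.   ]
 [-1.     0.    -0.001]]
[-5.3000e-03 -1.0508e+00  9.0000e-04]
```

Request:
{"method": "drive_tool", "body": {
  "motion": [
    [0, -0.15, 0, 0],
    [0, -0.35, 0, 0],
    [0, -0.6, 0, 0],
    [0, -0.8, 0, 0],
    [0, -0.9, 0, 0],
    [0, -0.9, 0, 0],
    [0, -0.9, 0, 0]
  ]
}}

```text
clock: 9.07
tool_pos: [0.584, -0.1112, 0.3033]
ee_rot: [165.1, 90.0, 165.2]
ft_force: [0.5, 0.2, 0.2]
width: 1.001
```

```bash
python3 go.py
python3 - <<'E'
from workcell import r
import cv2
s=r.snapshot("scene"); cv2.imwrite(f"pics/scene4.png",cv2.resize(s["frame"][170:310,210:370,::-1],None,fx=5,fy=4))
s=r.snapshot("wrist"); cv2.imwrite(f"pics/wrist4.png",s["frame"][:,:,::-1])
E
```

```text
9.075 [ 0.584  -0.1112  0.3033] [  8.5   1.5   4.   -0.  -92.5 -98.5] [0.55 0.19 0.2 ] [ 0.03 -0.02 -0.01] 1.001
[[-0.001 -0.001  1.   ]
 [ 0.     1.     0.001]
 [-1.     0.    -0.001]]
```

View pics/wrist4.png

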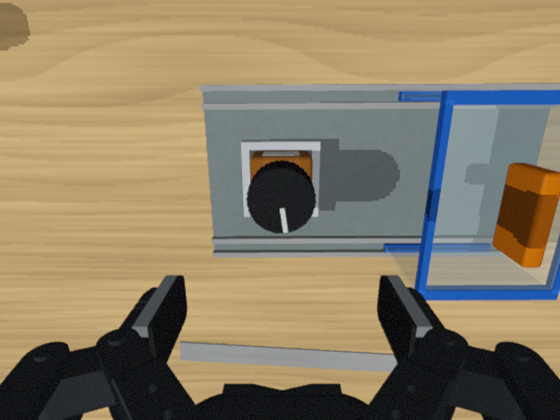

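View pics/scene4.png

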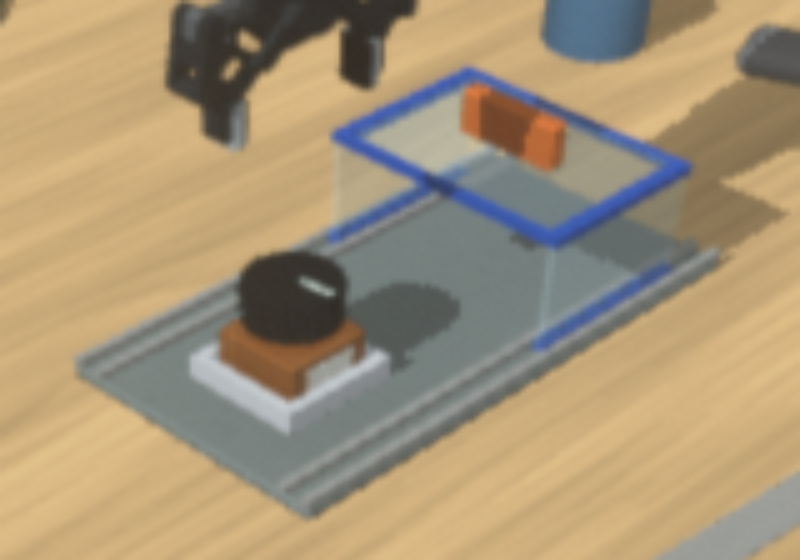

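Wrist view: the cap is free from above, a dark disc centred near (281,197) with its white line at (285,220). I'll fit its silhouette.

Run:
```python
from h import *
from workcell import r
from scipy.optimize import least_squares
a=np.linspace(0,2*np.pi,120,endpoint=False)
def model(s,x,y):
    P=np.vstack([np.c_[x+.029*np.cos(a),y+.029*np.sin(a),0*a+z] for z in(.069,.105)])
    return cv2.convexHull(proj(s,P).astype(np.float32)).reshape(-1,2)
def ext(p): return np.r_[p.min(0),p.max(0)]
S={}
O={}
for n,roi in (("wrist",(140,245,230,330)),("scene",(225,262,250,285)),("side",(195,230,295,335))):
    s=S[n]=r.snapshot(n); f=s["frame"].astype(int); m=np.zeros(f.shape[:2],np.uint8)
    q=f[roi[0]:roi[1],roi[2]:roi[3]]; m[roi[0]:roi[1],roi[2]:roi[3]]=(q.max(2)<62)
    k,l,st,_=cv2.connectedComponentsWithStats(m); i=1+np.argmax(st[1:,4]); x,y,w,h,_=st[i]
    O[n]=np.array([x-.5,y-.5,x+w-.5,y+h-.5]); print(n,O[n])
for ns in (("wrist",),("scene",),("side",)):
    b=least_squares(lambda p:np.concatenate([ext(model(S[n],*p))-O[n] for n in ns]),[.584,-.112],diff_step=1e-3); print(ns,b.x.round(4),b.fun.round(1))
s=S["wrist"]
m=[ray(s,uv,.105)[:2].round(4) for uv in((281.5,208),(286,232))]; print(m)
```

```text
wrist [246.5 159.5 315.5 232.5]
scene [257.5 233.5 278.5 254.5]
side [302.5 199.5 326.5 224.5]
('wrist',) [ 0.5846 -0.1131] [-0.2 -0.5  0.2  0.6]
('scene',) [ 0.584  -0.1113] [-0.2 -1.6  0.2  1.5]
('side',) [ 0.5826 -0.1115] [ 0.1 -0.5 -0.1  0.5]
[array([ 0.5907, -0.1126]), array([ 0.6126, -0.1087])]
```

Request:
{"method": "drive_tool", "body": {
  "motion": [
    [0.15, 0, 0, 0],
    [0.35, 0, 0, 0],
    [0.55, 0, 0, 0],
    [0.7, 0, 0, 0],
    [0.78, 0, 0, 0],
    [0.83, 0, 0, 0],
    [0.83, 0, 0, 0],
    [0.83, 0, 0, 0]
  ]
}}

```text
clock: 10.32
tool_pos: [0.5846, -0.112, 0.1392]
ee_rot: [-6.2, 89.9, -6.2]
ft_force: [-0.1, 0.0, -0.0]
width: 0.998
```

Request:
{"method": "drive_tool", "body": {
  "motion": [
    [0, 0, 0, 0],
    [0, 0, 0, 0],
    [0, 0, 0, 0],
    [0, 0, 0, 0],
    [0, 0, 0, 0],
    [0, 0, 0, 0]
  ],
  "claw": 0,
  "force": 80
}}

```text
clock: 11.08
tool_pos: [0.5843, -0.1118, 0.1388]
ee_rot: [-0.5, 89.9, -0.5]
ft_force: [-1.8, 3.4, 5.4]
width: 0.66
```

```bash
python3 go.py
python3 - <<'E'
from workcell import r
import cv2
s=r.snapshot("side"); cv2.imwrite(f"pics/side5.png",cv2.resize(s["frame"][140:280,230:390,::-1],None,fx=4,fy=4))
s=r.snapshot("wrist"); cv2.imwrite(f"pics/wrist5.png",s["frame"][:,:,::-1])
E
```

```text
11.075 [ 0.5843 -0.1118  0.1388] [  8.5   4.  -10.7   0.  -75.2 -98.4] [-1.83  3.42  5.42] [ 0.77  0.58 -0.02] 0.66
[[ 0.001 -0.     1.   ]
 [-0.     1.     0.   ]
 [-1.    -0.     0.001]]
```

View pics/side5.png

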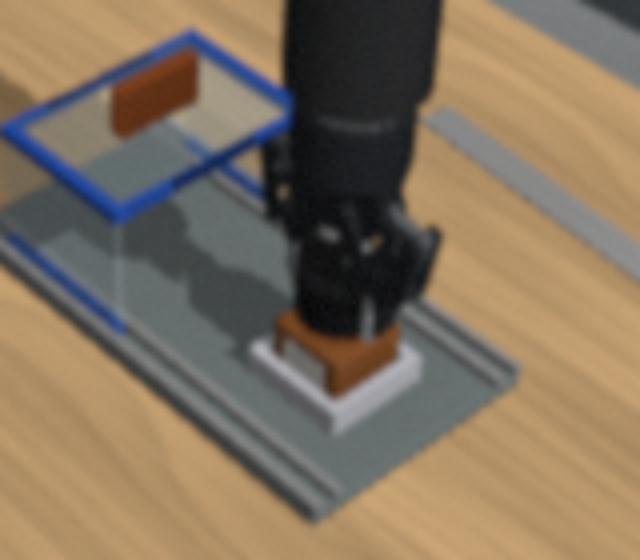

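View pics/wrist5.png

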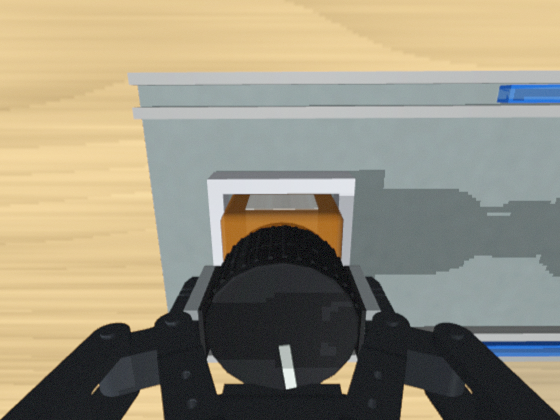

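Gripped squarely; the white line sits at (287,366). I'll start unscrewing, following the thread's rise.

Request:
{"method": "drive_tool", "body": {
  "motion": [
    [-0.001, 0, 0, -0.06],
    [-0.003, 0, 0, -0.12],
    [-0.004, 0, 0, -0.18],
    [-0.006, 0, 0, -0.24],
    [-0.007, 0, 0, -0.28],
    [-0.007, 0, 0, -0.28]
  ]
}}

```text
clock: 11.92
tool_pos: [0.5843, -0.1124, 0.1399]
ee_rot: [-60.1, 89.9, -34.9]
ft_force: [0.5, -0.7, 3.8]
width: 0.658
```

```bash
python3 go.py
python3 - <<'E'
from workcell import r
import cv2
s=r.snapshot("wrist"); cv2.imwrite(f"pics/wrist6.png",s["frame"][:,:,::-1])
E
```

```text
11.925 [ 0.5843 -0.1124  0.1399] [  8.4   4.  -10.6   0.1 -75.4 -73.3] [ 0.52 -0.72  3.78] [-0.31 -0.05  0.13] 0.658
[[ 0.001 -0.425  0.905]
 [-0.001  0.905  0.425]
 [-1.    -0.001  0.001]]
```

View pics/wrist6.png

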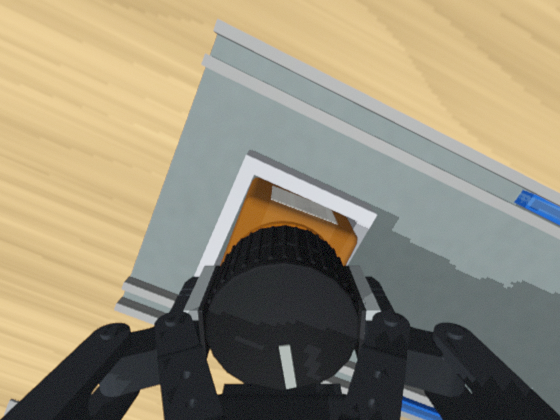

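The cap follows the gripper without slip and the jar is held by its recess. Carrying on to about 72°.

Request:
{"method": "drive_tool", "body": {
  "motion": [
    [-0.002, 0, 0, -0.07],
    [-0.003, 0, 0, -0.14],
    [-0.005, 0, 0, -0.21],
    [-0.007, 0, 0, -0.28],
    [-0.009, 0, 0, -0.35],
    [-0.01, 0, 0, -0.42],
    [-0.011, 0, 0, -0.49],
    [-0.011, 0, 0, -0.52]
  ]
}}

```text
clock: 12.98
tool_pos: [0.5839, -0.1121, 0.1413]
ee_rot: [135.0, 90.0, -153.0]
ft_force: [0.2, -0.8, 2.4]
width: 0.66
```

```bash
python3 go.py
python3 - <<'E'
from workcell import r
import cv2
s=r.snapshot("wrist"); cv2.imwrite(f"pics/wrist7.png",s["frame"][:,:,::-1])
E
```

```text
12.975 [ 0.5839 -0.1121  0.1413] [  8.4   3.9 -10.5   0.  -75.6 -26.4] [ 0.24 -0.8   2.45] [-0.21 -0.05  0.  ] 0.66
[[-0.    -0.951  0.308]
 [-0.     0.308  0.951]
 [-1.     0.    -0.   ]]
```

View pics/wrist7.png

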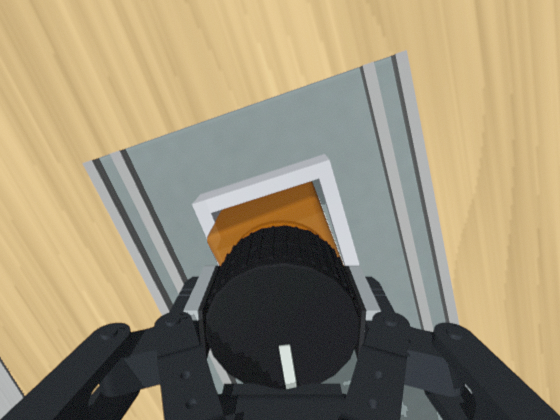

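Request:
{"method": "drive_tool", "body": {
  "motion": [
    [-0.001, 0, 0, -0.06],
    [-0.006, 0, 0, -0.06],
    [-0.011, 0, 0, -0.06],
    [-0.016, 0, 0, -0.06],
    [-0.016, 0, 0, -0.06],
    [-0.016, 0, 0, -0.06]
  ]
}}

```text
clock: 13.78
tool_pos: [0.5839, -0.1119, 0.1446]
ee_rot: [96.3, 90.0, 173.7]
ft_force: [0.8, -0.6, -1.9]
width: 0.662
```

```bash
python3 go.py
python3 - <<'E'
from workcell import r
import cv2
for n,(a,b) in (("side",(140,230)),("scene",(170,210))):
    s=r.snapshot(n); cv2.imwrite(f"pics/{n}8.png",cv2.resize(s["frame"][a:a+140,b:b+160,::-1],None,fx=4,fy=4))
E
```

```text
13.775 [ 0.5839 -0.1119  0.1446] [  8.4   3.8 -10.3  -0.  -75.9 -21.1] [ 0.79 -0.59 -1.88] [-0.01  0.03 -0.  ] 0.662
[[-0.    -0.976  0.218]
 [ 0.     0.218  0.976]
 [-1.     0.    -0.   ]]
```

View pics/side8.png

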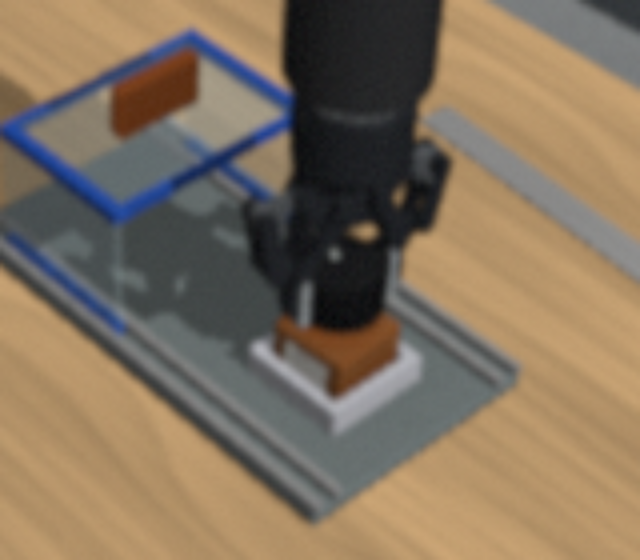

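View pics/scene8.png

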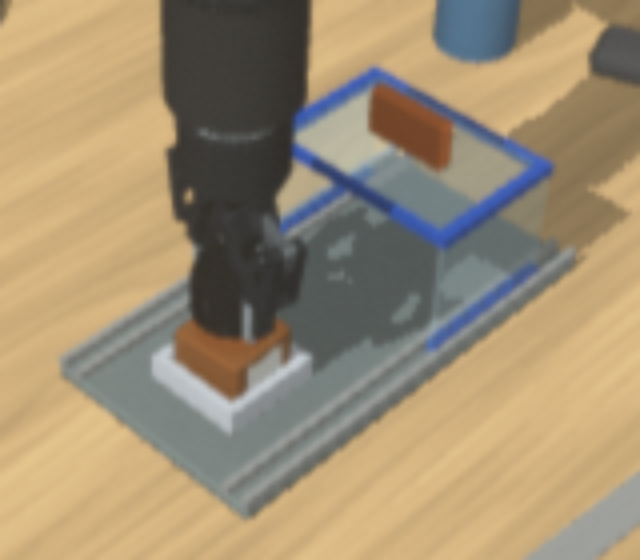

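Fz is −1.9 N, which is the cap's weight alone, so the thread has let go. Lifting another 28 mm.

Request:
{"method": "drive_tool", "body": {
  "motion": [
    [-0.02, 0, 0, 0],
    [-0.045, 0, 0, 0],
    [-0.07, 0, 0, 0],
    [-0.1, 0, 0, 0],
    [-0.125, 0, 0, 0],
    [-0.14, 0, 0, 0],
    [-0.14, 0, 0, 0],
    [-0.14, 0, 0, 0]
  ]
}}

```text
clock: 14.88
tool_pos: [0.5839, -0.1119, 0.1724]
ee_rot: [93.8, 90.0, 171.2]
ft_force: [-0.1, -0.4, -1.5]
width: 0.658
```

```bash
python3 go.py
python3 - <<'E'
from workcell import r
import cv2
for n,(a,b) in (("side",(140,230)),("scene",(170,210))):
    s=r.snapshot(n); cv2.imwrite(f"pics/{n}9.png",cv2.resize(s["frame"][a:a+140,b:b+160,::-1],None,fx=4,fy=4))
    cv2.imwrite(f"pics/{n}9f.png",s["frame"][:,:,::-1])
s=r.snapshot("wrist"); cv2.imwrite(f"pics/wrist9.png",s["frame"][:,:,::-1])
E
```

```text
14.875 [ 0.5839 -0.1119  0.1724] [  8.4   2.9  -8.3  -0.  -78.9 -21. ] [-0.05 -0.39 -1.49] [ 0.   -0.03  0.04] 0.658
[[-0.    -0.976  0.218]
 [ 0.     0.218  0.976]
 [-1.     0.    -0.   ]]
```

View pics/side9.png

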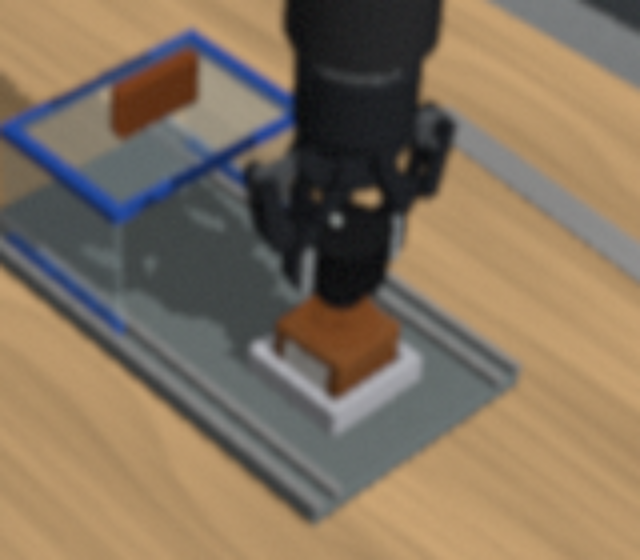

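View pics/scene9.png

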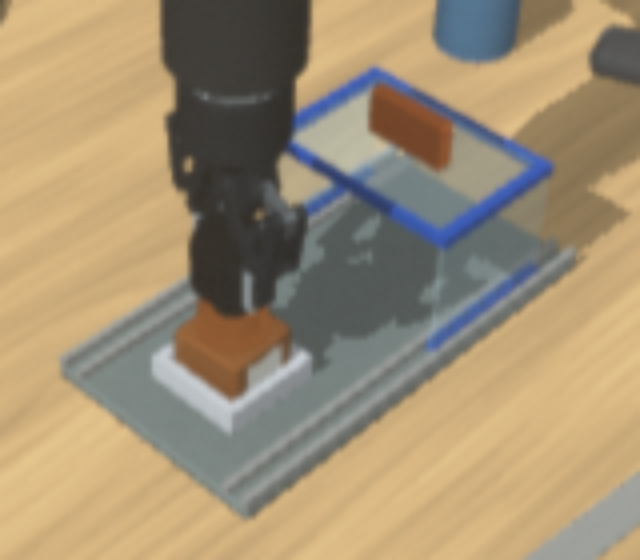

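View pics/wrist9.png

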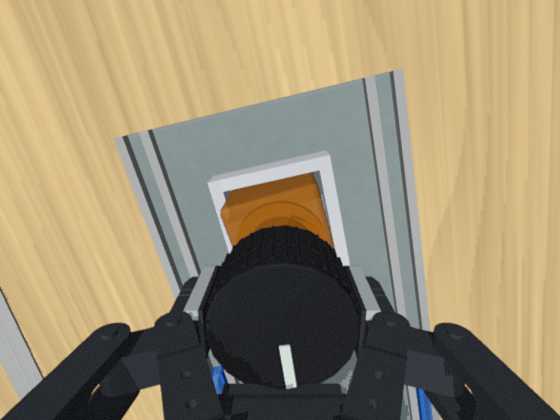

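View pics/scene9f.png

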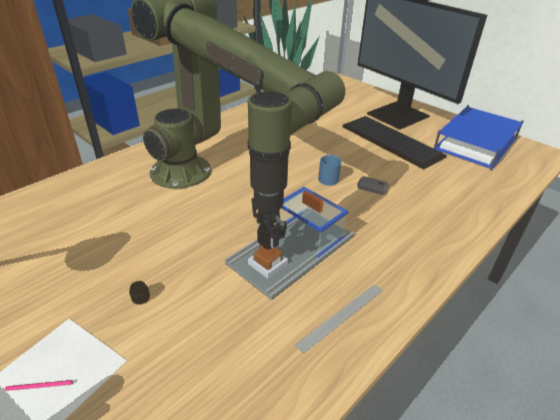

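The views show the cap held above the bare amber neck. The jar is seated, the guard is open, and the mug, mouse and lens look unmoved. One numeric check before handing in.

Run:
```python
from h import *
from workcell import r
a=np.linspace(0,6.28,100)
for n in("side","scene"):
    s=r.snapshot(n)
    for z in (.083,.093,.103,.113):
        p=proj(s,np.c_[.584+.029*np.cos(a),-.112+.029*np.sin(a),0*a+z]); print(n,z,p[:,1].max().round(1))
    f=s["frame"].astype(int); c=316 if n=="side" else 266
    print([(v,f[v,c].tolist()) for v in range(205,224) ] if n=="side" else [(v,f[v,c].tolist()) for v in range(238,256)])
b=cv2.absdiff(cv2.imread("pics/scene0.png"),cv2.imread("pics/scene9f.png")).max(2)
for nm,(u,v) in dict(lens=(139,292),mug=(331,172),mouse=(373,186)).items(): print(nm,b[v-10:v+10,u-12:u+12].mean().round(1))
print(r.observe()["qvel"].round(2))
```

```text
side 0.083 220.8
side 0.093 217.9
side 0.103 214.9
side 0.113 212.0
[(205, [15, 13, 17]), (206, [18, 16, 20]), (207, [19, 19, 22]), (208, [16, 13, 16]), (209, [18, 19, 21]), (210, [19, 19, 18]), (211, [18, 19, 21]), (212, [21, 22, 20]), (213, [16, 17, 19]), (214, [18, 15, 20]), (215, [25, 26, 27]), (216, [44, 29, 24]), (217, [80, 49, 29]), (218, [107, 61, 29]), (219, [116, 65, 30]), (220, [115, 65, 32]), (221, [114, 66, 32]), (222, [115, 66, 27]), (223, [120, 68, 32])]
scene 0.083 252.3
scene 0.093 249.6
scene 0.103 246.8
scene 0.113 244.1
[(238, [54, 49, 44]), (239, [53, 48, 43]), (240, [53, 49, 43]), (241, [51, 47, 42]), (242, [52, 47, 43]), (243, [53, 49, 43]), (244, [53, 48, 44]), (245, [53, 49, 44]), (246, [53, 49, 43]), (247, [55, 50, 44]), (248, [69, 56, 45]), (249, [106, 72, 47]), (250, [138, 88, 51]), (251, [140, 89, 51]), (252, [141, 89, 51]), (253, [141, 89, 50]), (254, [143, 91, 52]), (255, [143, 91, 52])]
lens 3.5
mug 38.1
mouse 15.7
[ 0.08  0.16 -0.08 -0.03 -0.06 -0.04]
```

Request:
{"method": "drive_tool", "body": {
  "motion": [
    [-0.01, 0, 0, 0],
    [-0.02, 0, 0, 0],
    [-0.02, 0, 0, 0],
    [-0.02, 0, 0, 0]
  ]
}}

```text
clock: 15.62
tool_pos: [0.584, -0.112, 0.1766]
ee_rot: [81.8, 90.0, 159.2]
ft_force: [-0.8, -0.8, -1.3]
width: 0.662
```

```bash
python3 go.py
python3 - <<'E'
import cv2
b=cv2.absdiff(cv2.imread("pics/side0.png"),cv2.imread("pics/side9f.png")).max(2)
for nm,(u,v) in dict(lens=(369,344),mug=(160,165),mouse=(191,145)).items(): print(nm,b[v-18:v+18,u-20:u+20].mean().round(1))
a=[cv2.imread(f"pics/side{k}.png")[110:200,120:240] for k in("0","9f")]
cv2.imwrite("pics/mm.png",cv2.resize(cv2.hconcat(a),None,fx=3,fy=3))
E
```

```text
15.625 [ 0.584  -0.112   0.1766] [  8.4   2.8  -7.9  -0.  -79.3 -21. ] [-0.78 -0.84 -1.26] [0.03 0.01 0.02] 0.662
[[-0.    -0.976  0.218]
 [ 0.     0.218  0.976]
 [-1.     0.     0.   ]]
lens 7.4
mug 10.2
mouse 17.9
```

View pics/mm.png

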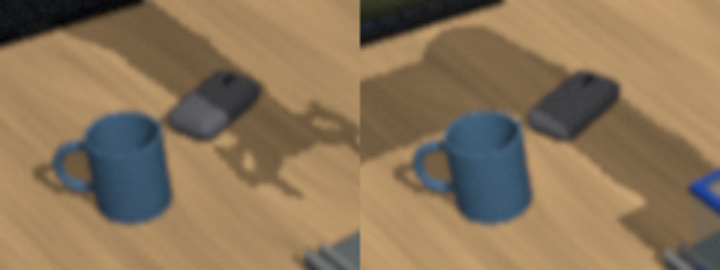

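The mug and mouse have not moved; only the shadows differ. Handing in.

```bash
python3 -c "
from workcell import r
print(r.hand_in()); o=r.observe(); print(o['clock'],o['tool_pos'],o['ft_force'],o['width'])"
```

```text
the job is handed in; nothing more can be done
None
the job is handed in; nothing more can be done
```

I slid the guard open, unscrewed the cap, and handed the job in at about 15.6 s with the cap held over the jar. The hand-in gives no verdict, so these are my own last checks:

- **Guard:** I pulled it by the handle until I felt the end stop (13 N), then eased off and let go. It still looked open in the later pictures.
- **Unscrewing:** I turned the cap about 77° counter-clockwise, following the thread's rise. It did not slip in the grip. When I lifted, the wrist force was about −1.9 N, which is the cap's weight alone, so the jar stayed down in its recess.
- **Final hold:** The cap was gripped, level and centred at (0.584, −0.112). The white line points roughly 85° counter-clockwise of the jar's x axis.
- **Mug, mouse and lens:** All three were unmoved when I compared pictures from before and after.

**Cap height disagreed:** Arm travel put the cap's lower edge about 20 mm above the neck, but the pictures suggested about 14 mm. I put this down to calibration error and shadow at the jar's mouth. I raised the cap 4 mm, so the gap is about 24 mm by arm travel or 18 mm by the pictures. Both are inside the 6 to 45 mm limits. I took no new picture of the cap after that raise.

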